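# Move two gas purifier cartridges as a pair into their cradle

## Task

Slide the two loose gas purifier cartridges (green band and red band) together on the worktop until they lie side by side and touch, then pick up both in one grasp and lay them gently as a pair, in the middle, across the two crossbars of the blue cradle, between its lips, and let go. Never lift one cartridge without the other, do not drop them, and leave the other things on the worktop where they stand.

Things in the scene. Friction and masses are not known exactly. Their poses are not given: they have to be found in the camera images.
- cartridge_green_centre (a point): Loose gas purifier cartridge with a green band, 0.12 kg, lying flat roughly straight ahead. Point: its centre, 12 mm above its support. y runs along it, x level across it, z up. Square white housing with black end caps, flat-sided, 24 mm wide and high, 136 mm long (68 mm either way along y), plus 14 mm brass tube ends. Slides, does not roll. Two together are 48 mm wide.
- cartridge_red_centre (a point): Loose gas purifier cartridge with a red band, 0.12 kg, lying flat roughly straight ahead. Point: its centre, 12 mm above its support. y runs along it, x level across it, z up. Square white housing with black end caps, flat-sided, 24 mm wide and high, 136 mm long (68 mm either way along y), plus 14 mm brass tube ends. Slides, does not roll. Starts 92 to 115 mm left (+y) of the green one, nearly parallel.
- cradle_seat (a point): Blue cradle, fixed, on a grey plate 84 x 110 x 8 mm. Point: middle of the seat, midway between its two crossbars, level with their tops, 55 mm above the worktop. y: along cartridges laid on it; x: along the bars; z up. Bars 12 mm wide, centred 36 mm either way along y, 60 mm free between; seat of each 61 mm long (x) between lips 9 mm high, 8 mm thick. Stands left or right of the cartridges.
- septa_jar: Bystander: brown and white screw-top jar, 45 mm across, 55 mm high; origin under its centre. Leave it alone.
- liner_carton: Bystander: small white carton with a red band, 30 x 62 x 46 mm; origin under its centre. Leave it alone.
- nut_carton: Bystander: small brown carton with a blue band, 50 x 66 x 40 mm; origin under its centre. Leave it alone.
- tape_roll: Bystander: roll of white tape, 52 mm across, 16 mm high, lying flat; origin under its centre. Leave it alone.

How it is judged:
By the outcome, as a careful person would: the job done as asked, in the order asked, and still so for the second after the job is handed in, with the robot touching nothing.
It also fails if it takes over 58 s, if anything falls off the work surface, if the arm or the gripper's body presses on something with over 40 N, if the wrist force passes 120 N, or if a joint passes its speed limit or range.

## Robot

A 7-joint arm with a two-finger parallel gripper is mounted at the origin on a cart in front of the work surface, level with it; the furniture and walls round the work are solid. World frame = base frame: x ahead of the robot, y to its left, z up, the work surface at z = 0. Lengths are in m, angles in rad, forces in N, time in s.
With the tool pointing down it reaches from about 0.35 to 0.9 m from the base axis. Payload 7.2 kg.
Tool frame: the origin (TCP) lies at the very end of the fingers, on their centre line; the grasp point (between the pads) lies 19 mm behind it (bot.tcp_to_grasp is the distance from the TCP to the grasp point, in m); z points along the fingers, y is the direction in which the jaws open and shut (so a half turn about z gives the same grasp; the last joint's range is limited). The gripper opens to 85 mm and grips with 20 to 120 N. Pads are 22 mm wide; open, the fingers measure 114 mm over their backs; the gripper's body (76 mm by 85 mm) begins 54 mm behind the grasp point. The pads swing forward as they close: fully open they stand 13 mm farther back than shut.
Start: joints at [-1.194, 0.411, -0.013, 1.596, 0.006, 1.134, -0.082], TCP at [0.269, 0.564, 0.231] pointing down, gripper open.
Joint ranges: [-2.95, 2.95], [-0.29, 1.99], [-1.47, 1.44], [0.14, 2.54], [-1.03, 4.17], [0.13, 1.85], [-2.86, 2.86]. Speed limits (rad/s): [2.39, 2.39, 3.01, 3.01, 3.14, 3.14, 3.14].

## Interface

Orientations are given as a rotation vector (axis times angle).
In Python, from rig import bot, eyes gives the robot as it stands.
- The arm moves only by the shell command python3 -m inch 'ROWS' [FORCE]. ROWS is JSON, a list of rows, each a list of 3 entries, a list of its own where there are three numbers: the shift along the tool's x, y, z in units of 0.1 m (1.0 is 0.1 m), then the turn, a rotation vector about the tool's x, y, z in units of pi rad (1.0 is pi rad), then the closure, from 0 (fully open) to 1 (shut). In form: [[[tx, ty, tz], [wx, wy, wz], hand], ...]. A call has 1 to 8 rows; each row is the pose to reach, as a shift and turn from the pose commanded when the call began, along the tool's axes at that moment, turning the shorter way round; what a row does not reach only later rows make up. A row lasts 1/8 s, in which the tool goes at most 62.5 mm and 10.7 degrees, less where a joint would pass 70% of its speed; a pose out of reach is approached as far as the arm can. A call with a number of a shift or a turn outside -1 to 1 is refused whole. A call with a gripper value outside its range is refused whole. The fingers move at their own pace and stop on an object; FORCE is the grip in N (left out, the last holds). Time passes only in rows, so rows that repeat a pose let the fingers close. It gives the time, the measured TCP pose, the force and the opening at its end, in the units of the state.
- bot.sense(): the state, without advancing time (a new reading comes with each control period).
- eyes.camera(name): name is "scene" or "top"; returns a dict with "color" (384x512x3 uint8, blue, green, red), "range_z" (384x512 float32, m along the optical axis (not along the pixel's ray), 0 where there is no reading), "fx", "fy", "cx", "cy" (pixels), "R" (3x3) and "t" (3): a world point X has camera coordinates R X + t. Camera axes: x right, y down, z forward; pixel columns grow to the right and rows downward; lengths in m; the calibration is good to about 2 mm. A picture is of the moment at which its call begins.
- bot.hand_in(): hands the job in, once; it reports no verdict.
Trained networks look in a picture, given as the dict that the camera call returned (one of the last four; its "shot" number tells which), for a name from the list of things; names that differ only in an ending like _2 or _b are one class to them, and where a whole thing is asked for, a point or a joint stands for the part that bears it (a point fixed in the world has none). Each returns a list of dicts, best first, with "p" (0 to 1); they miss things now and then, are a little off and sometimes report something else, mostly with a low value. They report only what shows in the picture. A call takes as long as a camera call.
- eyes.trace(picture, query): "region" (384x512 bool, what is visible of it) and "bbox" ([centre column, centre row, width, height] in pixels, round what is visible of it).
The state is a dict: "time_s": time; "joints": joint angles; "joint_vel": joint speeds; "joint_torque": joint torques, N m; "tool_pos": TCP position; "orientation": TCP orientation; "wrist_force": force on the tool from outside, world axes, zero at the start; "moment": the same for the moment, N m; "finger_gap": finger opening in m.
Only numpy, scipy, OpenCV 4.12 (cv2) and the standard library are available. Lean on these libraries where they do the work, as an engineer would, in place of code of your own. Each camera call takes 0.05 s, during which the arm holds its last target. There are 200 camera calls.

## Working session

There is one attempt and no reset: what is moved stays moved. The work goes in short steps, Python scripts to look and compute and a shell command to move; the robot and the scene stay as the last step left them, time stands still between calls to the robot, and variables do not carry over. Pictures are saved under pics/ and viewed, on a budget of 10 in all, crops included, one or two more only if the job needs it, and the job is handed in when it is done.

```bash
mkdir -p pics; ls; cat > h.py <<'E'
import numpy as np, cv2
from rig import bot, eyes
from scipy.spatial.transform import Rotation as Ro
def cloud(c):
    z=c["range_z"]; v,u=np.mgrid[:384,:512]
    P=np.stack([(u-c["cx"])/c["fx"]*z,(v-c["cy"])/c["fy"]*z,z],-1)
    W=(P-np.asarray(c["t"]))@np.asarray(c["R"]); W[z<=0]=np.nan
    return W
def seg(c,W,q,zlo=-1,zhi=1):
    r=eyes.trace(c,q)
    if not r: return None
    m=r[0]["region"]; p=W[m]; p=p[np.isfinite(p).all(1)]; p=p[(p[:,2]>zlo)&(p[:,2]<zhi)]
    return r[0]["p"],np.round(r[0]["bbox"]),p
E
cat > look.py <<'E'
from h import *
s=bot.sense(); print({k:np.round(s[k],3) for k in("time_s","tool_pos","orientation","wrist_force","finger_gap")})
print(np.round(Ro.from_rotvec(s["orientation"]).as_matrix(),3))
for n in("top","scene"):
    c=eyes.camera(n); W=cloud(c); cv2.imwrite(f"pics/a_{n}.png",c["color"])
    for q in("cartridge_green_centre","cartridge_red_centre","cradle_seat","septa_jar","liner_carton","nut_carton","tape_roll"):
        r=seg(c,W,q)
        if r is None: print(n,q,None);continue
        p=r[2]
        if len(p)<5: print(n,q,"few");continue
        zt=np.percentile(p[:,2],95); t=p[p[:,2]>zt-.006]
        (cx,cy),wh,a=cv2.minAreaRect((t[:,:2]*1000).astype(np.float32))
        print(n,q,round(r[0],2),r[1],"ztop",round(zt,4),"c",round(cx),round(cy),np.round(wh),round(a,1))
E
python3 look.py
```

```text
pics
{'time_s': np.float64(0.0), 'tool_pos': array([0.269, 0.564, 0.23 ]), 'orientation': array([-6.930e-01, -3.064e+00,  2.000e-03]), 'wrist_force': array([-0.542,  0.808, -0.57 ]), 'finger_gap': np.float64(0.085)}
[[-0.903  0.43  -0.001]
 [ 0.43   0.903 -0.001]
 [-0.    -0.002 -1.   ]]
top cartridge_green_centre 0.67 [310. 202.  22.  57.] ztop 0.0277 c 568 -74 [ 24. 136.] 75.1
top cartridge_red_centre 0.56 [279. 192.  20.  48.] ztop 0.0282 c 605 17 [ 23. 140.] 76.7
top cradle_seat 0.77 [213. 204.  37.  45.] ztop 0.06 c 544 195 [85. 77.] 14.8
top septa_jar 0.71 [274. 158.  15.  16.] ztop 0.0595 c 686 41 [40. 42.] 67.4
top liner_carton 0.85 [181. 143.  25.  23.] ztop 0.0503 c 723 304 [32. 60.] 31.5
top nut_carton 0.79 [358. 174.  25.  25.] ztop 0.0436 c 644 -200 [56. 26.] 55.7
top tape_roll 0.52 [275. 258.  21.  18.] ztop 0.0182 c 405 20 [49. 50.] 3.0
scene cartridge_green_centre 0.68 [214. 178.  53.  41.] ztop 0.0265 c 565 -72 [ 26. 142.] 75.5
scene cartridge_red_centre 0.95 [238. 201.  54.  41.] ztop 0.0263 c 599 19 [ 25. 136.] 76.2
scene cradle_seat 0.93 [315. 218.  45.  55.] ztop 0.0571 c 541 196 [89. 76.] 14.8
scene septa_jar 0.59 [223. 230.  23.  27.] ztop 0.057 c 684 44 [42. 42.] 37.6
scene liner_carton 0.74 [318. 306.  41.  22.] ztop 0.0481 c 719 306 [32. 61.] 33.2
scene nut_carton 0.43 [156. 169.  14.  21.] ztop 0.0418 c 648 -204 [39. 28.] 17.4
scene tape_roll 0.5 [284. 150.  23.  20.] ztop 0.0163 c 403 22 [51. 49.] 33.1
```

```bash
python3 - <<'E'
import cv2,numpy as np
a=cv2.imread("pics/a_top.png")[110:300,150:400]; b=cv2.imread("pics/a_scene.png")[130:330,120:380]
a=cv2.resize(a,(780,590)); cv2.imwrite("pics/t1.png",a); cv2.imwrite("pics/s1.png",cv2.resize(b,(780,600)))
E
```

```text
(no output)
```

View pics/t1.png

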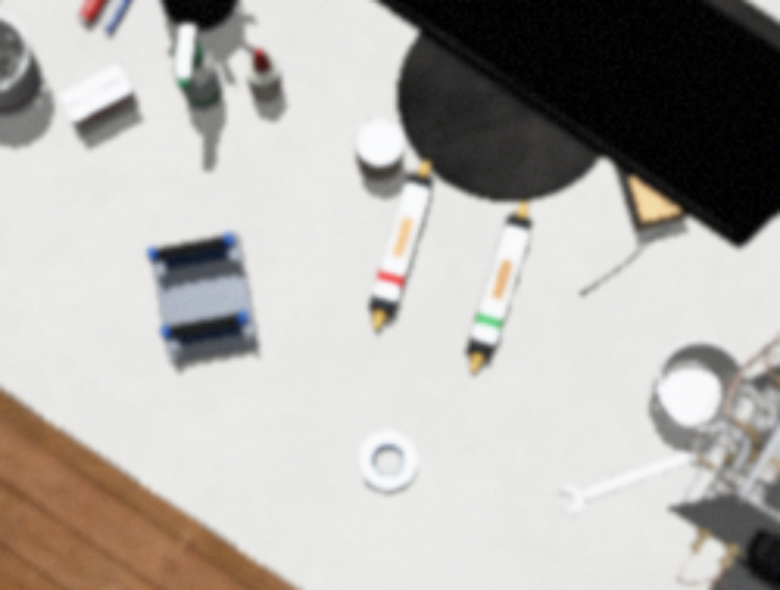

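View pics/s1.png

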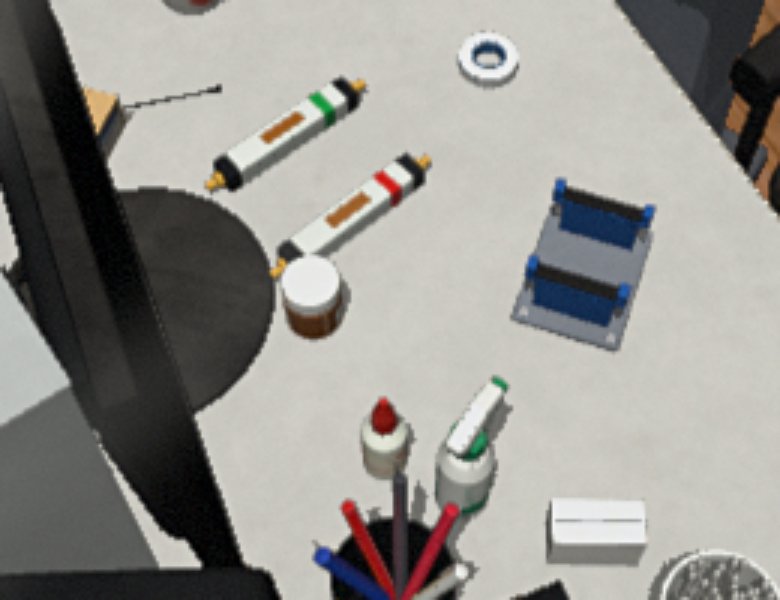

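The top view (a 3x crop) shows red at about (400,245), green at (500,285), the cradle at (205,300), the jar at (380,145) beside red's far end, and a monitor on its stand at the upper right. Both views agree to a few mm. Next I check the monitor clearance and work out the first move.

```bash
cat >> h.py <<'E'
def go(target,ydir_deg,note=""):
    "shift (0.1 m) and turn (pi) in tool axes from present pose to tool-down with jaw axis at azimuth"
    s=bot.sense(); R=Ro.from_rotvec(s["orientation"]).as_matrix(); a=np.radians(ydir_deg)
    y=np.array([np.cos(a),np.sin(a),0]); z=np.array([0,0,-1.]); G=np.stack([np.cross(y,z),y,z],1)
    d=R.T@(np.asarray(target)-s["tool_pos"])/0.1; w=Ro.from_matrix(R.T@G).as_rotvec()/np.pi
    print(note,"shift",np.round(d,3),"turn",np.round(w,4))
E
python3 - <<'E'
from h import *
print(bot.tcp_to_grasp)
for n in("top","scene"):
    c=eyes.camera(n);W=cloud(c).reshape(-1,3);W=W[np.isfinite(W).all(1)]
    for lo,hi in((.008,.03),(.1,.2),(.2,.3),(.3,.45),(.45,.7)):
        m=(W[:,2]>lo)&(W[:,2]<hi)&(W[:,0]>.62 if lo<.1 else W[:,0]>.45)&(W[:,1]<.1)&(W[:,1]>-.45)
        p=W[m]
        if len(p)<5: continue
        print(n,lo,hi,len(p))
        for yb in np.arange(-.4,.1,.1):
            q=p[(p[:,1]>=yb)&(p[:,1]<yb+.1)]
            if len(q)>3: print("   y",round(yb,2),"xmin",round(np.percentile(q[:,0],2),3))
    if n=="top":
        W=cloud(c)
        for q in("cartridge_green_centre","cartridge_red_centre"):
            p=seg(c,W,q,.018,.035)[2]; print(q,np.round(np.median(p[:,2]),4))
        p=W[330:345,200:260].reshape(-1,3); 
    f=W if n=="top" else cloud(c)
    q=f.reshape(-1,3); q=q[(q[:,0]>.45)&(q[:,0]<.52)&(q[:,1]>-.05)&(q[:,1]<.12)]; print(n,"table z",np.round(np.nanmedian(q[:,2]),4))
go([.603,.018,.12],75.5,"above red")
E
```

```text
0.0187
top 0.008 0.03 2532
   y -0.4 xmin 0.682
   y -0.3 xmin 0.632
   y -0.2 xmin 0.637
   y -0.1 xmin 0.629
   y -0.0 xmin 0.623
top 0.1 0.2 6277
   y -0.4 xmin 0.485
   y -0.3 xmin 0.612
   y -0.2 xmin 0.669
   y -0.1 xmin 0.736
   y -0.0 xmin 0.802
top 0.2 0.3 7619
   y -0.4 xmin 0.458
   y -0.3 xmin 0.456
   y -0.2 xmin 0.678
   y -0.1 xmin 0.744
   y -0.0 xmin 0.81
top 0.3 0.45 11918
   y -0.4 xmin 0.452
   y -0.3 xmin 0.452
   y -0.2 xmin 0.687
   y -0.1 xmin 0.755
   y -0.0 xmin 0.819
top 0.45 0.7 439
   y -0.4 xmin 0.451
cartridge_green_centre 0.0243
cartridge_red_centre 0.0245
top table z 0.0005
scene 0.008 0.03 3131
   y -0.4 xmin 0.684
   y -0.3 xmin 0.706
   y -0.2 xmin 0.63
   y -0.1 xmin 0.627
   y -0.0 xmin 0.623
scene 0.1 0.2 5864
   y -0.4 xmin 0.452
   y -0.3 xmin 0.561
   y -0.2 xmin 0.667
   y -0.1 xmin 0.733
   y -0.0 xmin 0.816
scene 0.2 0.3 9814
   y -0.4 xmin 0.452
   y -0.3 xmin 0.451
   y -0.2 xmin 0.676
   y -0.1 xmin 0.74
   y -0.0 xmin 0.83
scene 0.3 0.45 26266
   y -0.4 xmin 0.453
   y -0.3 xmin 0.451
   y -0.2 xmin 0.696
   y -0.1 xmin 0.772
   y -0.0 xmin 0.837
scene table z 0.0
above red shift [-5.366 -3.493  1.113] turn [ 0.    -0.    -0.061]
```

```bash
python3 -m inch '[[[-1,-0.64,0],[0,0,0],0],[[-1,-0.64,0],[0,0,0],0],[[-1,-0.64,0],[0,0,0],0],[[-1,-0.64,0],[0,0,-0.061],0]]'; python3 - <<'E'
from h import *
go([.602,.018,.10],75.5)
E
```

```text
time_s: 1.5
tool_pos: [0.3317, 0.4635, 0.2316]
orientation: [-0.399, -3.116, -0.001]
wrist_force: [0.7, 0.7, 1.1]
finger_gap: 0.0853
 shift [-3.739 -3.631  1.313] turn [ 0.0003 -0.     -0.0005]
```

```bash
for i in 1; do :; done
python3 -m inch '[[[-0.5,-0.48,0],[0,0,0],0],[[-1,-0.97,0],[0,0,0],0],[[-1,-0.97,0],[0,0,0],0]]'
python3 -m inch '[[[-0.5,-0.48,0],[0,0,0],0],[[-1,-0.97,0],[0,0,0],0],[[-1,-0.97,0],[0,0,0],0]]'
python3 -m inch '[[[-0.5,-0.48,0],[0,0,0],0],[[-1,-0.97,0],[0,0,0],0],[[-1,-0.97,0],[0,0,0],0]]'
python3 - <<'E'
from h import *
go([.602,.018,.10],75.5)
E
```

```text
time_s: 1.88
tool_pos: [0.4059, 0.3409, 0.2316]
orientation: [0.411, 3.113, -0.001]
wrist_force: [-0.7, 1.2, 0.1]
finger_gap: 0.0856
time_s: 2.25
tool_pos: [0.4776, 0.222, 0.2315]
orientation: [0.41, 3.114, -0.001]
wrist_force: [-0.1, 0.6, -0.5]
finger_gap: 0.0852
time_s: 2.62
tool_pos: [0.5493, 0.1031, 0.2313]
orientation: [0.409, 3.114, -0.001]
wrist_force: [0.2, 0.8, -0.2]
finger_gap: 0.0857
 shift [-0.727 -0.685  1.314] turn [-0.0002  0.0003 -0.0026]
```

```bash
python3 -m inch '[[[-0.4,-0.36,0.3],[0,0,-0.002],0],[[-0.727,-0.685,0.8],[0,0,-0.002],0],[[-0.727,-0.685,1],[0,0,-0.002],0],[[-0.727,-0.685,1],[0,0,-0.002],0]]'
python3 - <<'E'
from h import *
c=eyes.camera("scene"); cv2.imwrite("pics/s2.png",cv2.resize(c["color"][130:300,150:350],(800,600)))
go([.602,.018,.005],75.5)
print(bot.sense()["joints"])
E
```

```text
time_s: 3.12
tool_pos: [0.5993, 0.0229, 0.129]
orientation: [-0.39, -3.113, -0.0]
wrist_force: [0.9, 1.4, 0.7]
finger_gap: 0.0853
 shift [-0.033 -0.048  1.257] turn [ 0.0002 -0.0007  0.0014]
[-0.27678289  0.47552865  0.21406052  1.77275011 -0.12519856  0.908236
  1.3136212 ]
```

View pics/s2.png

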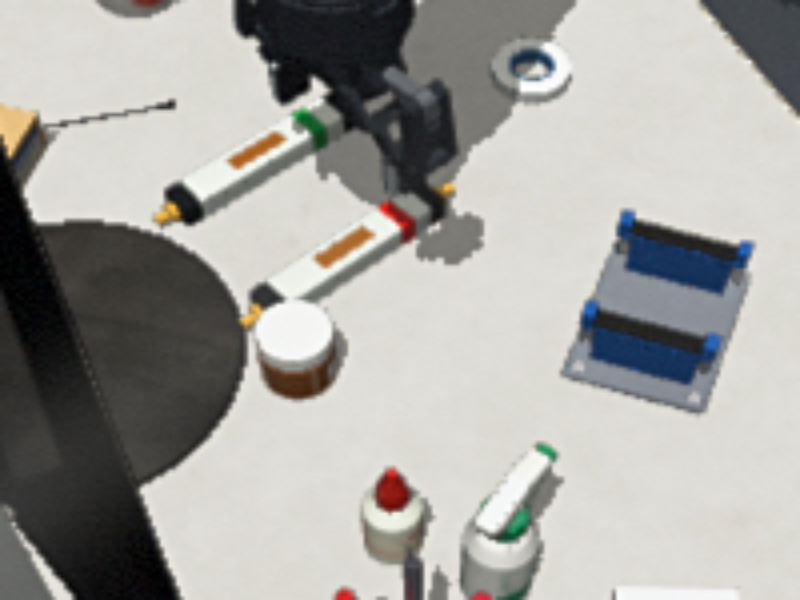

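```bash
python3 -m inch '[[[0,0,0.4],[0,0,0],0.2],[[0,0,0.8],[0,0,0],0.3],[[0,0,0.8],[0,0,0],0.3],[[0,0,0.8],[0,0,0],0.3]]' 20
python3 - <<'E'
from h import *
go([.602,.018,.005],75.5)
E
```

```text
time_s: 3.68
tool_pos: [0.602, 0.0221, 0.0535]
orientation: [0.391, 3.115, 0.002]
wrist_force: [0.0, -0.2, -0.2]
finger_gap: 0.0599
 shift [-0.009 -0.04   0.485] turn [0.0005 0.0008 0.001 ]
```

```bash
python3 -m inch '[[[0,-0.04,0.25],[0,0,0],0.3],[[0,-0.04,0.46],[0,0,0],0.3],[[0,-0.04,0.48],[0,0,0],0.35],[[0,-0.04,0.48],[0,0,0],0.55],[[0,-0.04,0.48],[0,0,0],0.7],[[0,-0.04,0.48],[0,0,0],0.85],[[0,-0.04,0.48],[0,0,0],1],[[0,-0.04,0.48],[0,0,0],1]]' 20
python3 -c "
from h import *
print(bot.sense()['wrist_force']); R=Ro.from_rotvec(bot.sense()['orientation']).as_matrix(); print(R.round(3))"
```

```text
time_s: 4.68
tool_pos: [0.6007, 0.0172, 0.0048]
orientation: [0.393, 3.115, 0.001]
wrist_force: [-0.8, -0.2, 6.4]
finger_gap: 0.0235
[-0.79209912 -0.16061666  6.42725877]
[[-0.969  0.248  0.002]
 [ 0.248  0.969  0.   ]
 [-0.002  0.001 -1.   ]]
```

```bash
python3 -m inch '[[[0.03,-0.1,0],[0,0,0],1],[[0.05,-0.2,0],[0,0,0],1],[[0.08,-0.3,0],[0,0,0],1],[[0.11,-0.4,0],[0,0,0],1],[[0.11,-0.5,0],[0,0,0],1],[[0.11,-0.51,0],[0,0,0],1],[[0.11,-0.51,0],[0,0,0],1]]'
python3 -m inch '[[[0,0,0],[0,0,0],0.65],[[0,0,0],[0,0,0],0.62],[[0,0,0],[0,0,0],0.62],[[0,0,0],[0,0,0],0.62]]'
```

```text
time_s: 5.55
tool_pos: [0.5775, -0.0298, 0.0048]
orientation: [0.393, 3.114, 0.001]
wrist_force: [0.5, 0.6, 9.7]
finger_gap: 0.0234
time_s: 6.05
tool_pos: [0.5762, -0.0297, 0.0031]
orientation: [-0.393, -3.117, 0.0]
wrist_force: [1.0, 0.2, 0.7]
finger_gap: 0.0324
```

```bash
python3 -m inch '[[[0,0,-0.1],[0,0,0],0.62],[[0,0,-0.3],[0,0,0],0.62],[[0,0,-0.6],[0,0,0],0.3],[[0,0,-1],[0,0,0],0],[[0,0,-1],[0,0,0],0],[[0,0,-1],[0,0,0],0]]'
python3 look.py | grep -E "cart|jar"
python3 - <<'E'
import cv2
a=cv2.imread("pics/a_top.png")[130:280,230:380]; b=cv2.imread("pics/a_scene.png")[150:270,170:290]
cv2.imwrite("pics/c3.png",cv2.hconcat([cv2.resize(a,(400,400)),cv2.resize(b,(400,400))]))
E
```

```text
time_s: 6.8
tool_pos: [0.5762, -0.0296, 0.1035]
orientation: [0.393, 3.117, 0.0]
wrist_force: [0.1, 0.1, 0.4]
finger_gap: 0.0856
top cartridge_green_centre None
top cartridge_red_centre None
top septa_jar 0.84 [273. 158.  18.  21.] ztop 0.0593 c 660 32 [99. 42.] 21.7
top liner_carton 0.6 [184. 141.  24.  21.] ztop 0.0499 c 722 304 [32. 62.] 34.4
top nut_carton 0.73 [358. 175.  25.  24.] ztop 0.0435 c 644 -203 [52. 26.] 57.7
scene cartridge_green_centre 0.83 [211. 177.  40.  34.] ztop 0.0263 c 574 -74 [ 25. 118.] 75.5
scene cartridge_red_centre 0.96 [228. 186.  53.  41.] ztop 0.0262 c 584 -8 [ 68. 137.] 75.3
scene septa_jar 0.57 [222. 228.  19.  25.] ztop 0.0569 c 686 43 [41. 40.] 61.8
scene liner_carton 0.62 [319. 306.  37.  24.] ztop 0.048 c 720 306 [31. 62.] 34.5
scene nut_carton 0.7 [154. 170.  12.  22.] ztop 0.0415 c 645 -198 [42. 23.] 40.9
```

View pics/c3.png

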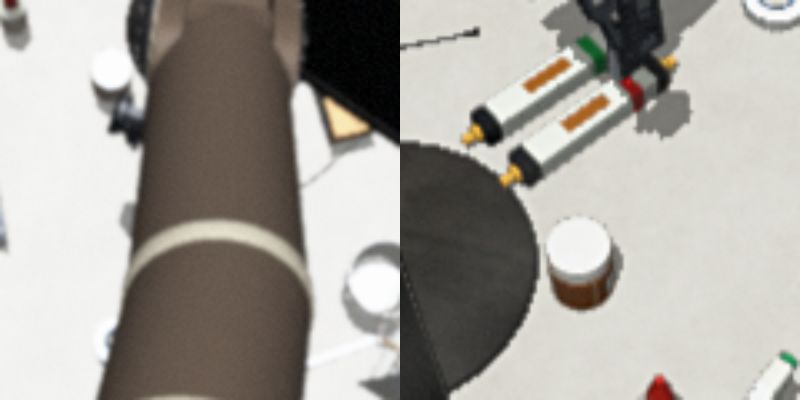

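Picture: the two cartridges are parallel with a small gap, and the jaws are above them. I now measure the offsets along and across from the point cloud.

```bash
python3 - <<'E'
from h import *
c=eyes.camera("scene"); W=cloud(c)
ax=np.array([np.cos(np.radians(-14.5)),np.sin(np.radians(-14.5))]); n=np.array([-ax[1],ax[0]])
p=W.reshape(-1,3); o=np.array([.571,-.05])
m=(p[:,2]>.021)&(p[:,2]<.031); q=p[m]; d=(q[:,:2]-o); S=d@ax; N=d@n
k=(abs(N)<.07)&(abs(S)<.11); S=S[k];N=N[k];z=q[k,2]
for lo in np.arange(-.05,.07,.005):
    j=(N>=lo)&(N<lo+.005)
    if j.sum()>3: print(round(lo,3),j.sum(),"S",np.round(S[j].min(),3),np.round(np.percentile(S[j],97),3),S[j].max().round(3),np.median(z[j]).round(4))
t=np.array([.5762,-.0296])-o; print("tool N,S",t@n,t@ax)
E
```

```text
-0.04 4 S -0.032 0.064 0.064 0.0221
-0.035 68 S -0.067 0.063 0.068 0.0234
-0.03 71 S -0.064 0.064 0.066 0.024
-0.025 81 S -0.066 0.066 0.068 0.0238
-0.02 79 S -0.048 0.063 0.066 0.0242
-0.015 66 S -0.044 0.063 0.067 0.0231
0.01 51 S -0.065 0.065 0.067 0.0235
0.015 82 S -0.066 0.063 0.066 0.0236
0.02 89 S -0.066 0.066 0.072 0.024
0.025 91 S -0.064 0.063 0.067 0.0235
0.03 88 S -0.066 0.063 0.067 0.0236
tool N,S 0.021052187884796517 -7.338435274435555e-05
```

```bash
python3 -m inch '[[[0,-0.23,0],[0,0,0],0],[[0,-0.23,0.3],[0,0,0],0],[[0,-0.23,0.6],[0,0,0],0],[[0,-0.23,0.7],[0,0,0],0],[[0,-0.23,0.7],[0,0,0],0]]' 30
python3 - <<'E'
from h import *
ax=np.array([np.cos(np.radians(-14.5)),np.sin(np.radians(-14.5))]); n=np.array([-ax[1],ax[0]])
t=bot.sense()["tool_pos"]; d=t[:2]-[.571,-.05]; print("S,N,z",d@ax,d@n,t[2])
E
```

```text
time_s: 8.28
tool_pos: [0.5704, -0.0519, 0.0331]
orientation: [-0.393, -3.116, 0.0]
wrist_force: [-0.0, 0.0, -0.5]
finger_gap: 0.0852
S,N,z -0.00010332396970981673 -0.0020165188555884596 0.03306499799676134
```

```bash
python3 -m inch '[[[0,0,0.15],[0,0,0],0],[[0,0,0.29],[0,0,0],0],[[0,0,0.29],[0,0,0],0],[[0,0,0.29],[0,0,0],0.1],[[0,0,0.29],[0,0,0],0.2],[[0,0,0.29],[0,0,0],0.3],[[0,0,0.29],[0,0,0],0.4],[[0,0,0.29],[0,0,0],0.5]]' 30
python3 -m inch '[[[0,0,0],[0,0,0],0.6],[[0,0,0],[0,0,0],0.8],[[0,0,0],[0,0,0],1],[[0,0,0],[0,0,0],1],[[0,0,0],[0,0,0],1],[[0,0,0],[0,0,0],1]]' 60
python3 - <<'E'
from h import *
c=eyes.camera("scene"); cv2.imwrite("pics/s4.png",cv2.resize(c["color"][140:260,160:320],(800,600)))
E
```

```text
time_s: 9.28
tool_pos: [0.571, -0.0519, 0.0048]
orientation: [0.393, 3.116, 0.0]
wrist_force: [0.2, 0.5, 3.9]
finger_gap: 0.047
time_s: 10.02
tool_pos: [0.571, -0.0519, 0.0049]
orientation: [0.393, 3.116, 0.0]
wrist_force: [-0.9, 0.1, 6.9]
finger_gap: 0.0465
```

View pics/s4.png

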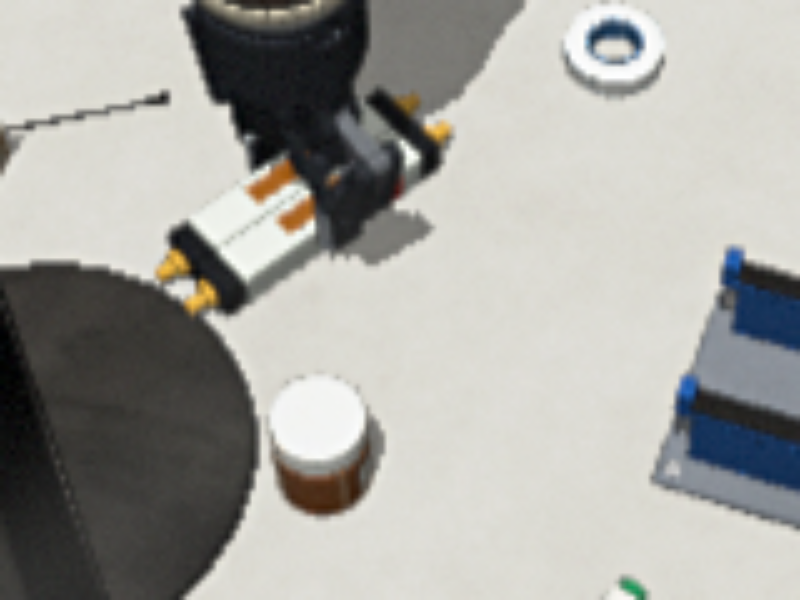

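Both lie flush side by side in the jaws (ends level at about (210,265) and (415,135)), gap 46.5 mm. Lift gently.

```bash
python3 -m inch '[[[0,0,-0.05],[0,0,0],1],[[0,0,-0.15],[0,0,0],1],[[0,0,-0.35],[0,0,0],1],[[0,0,-0.65],[0,0,0],1],[[0,0,-0.95],[0,0,0],1],[[0,0,-1],[0,0,0],1],[[0,0,-1],[0,0,0],1],[[0,0,-1],[0,0,0],1]]' 60
python3 - <<'E'
from h import *
for nme in("top","scene"):
    c=eyes.camera(nme);W=cloud(c);p=seg(c,W,"cradle_seat",.045,.072)[2]
    (cx,cy),wh,a=cv2.minAreaRect((p[:,:2]*1000).astype(np.float32))
    a=a if a<45 else a-90
    u=np.array([np.cos(np.radians(a)),np.sin(np.radians(a))]);v=np.array([-u[1],u[0]])
    d=p[:,:2]-[.543,.1955]; S=d@u;N=d@v
    print(nme,len(p),cx,cy,wh,a,"S",np.percentile(S,[1,99]).round(4),"N",np.percentile(N,[1,99]).round(4))
    b=p[(abs(N)<.027)];Sb=(b[:,:2]-[.543,.1955])@u;zb=b[:,2]
    for g in(Sb<0,Sb>0): print("  bar S",np.percentile(Sb[g],[2,50,98]).round(4),"z",np.median(zb[g]).round(4),"n",g.sum())
    for g in(S<0,S>0):
        k=np.polyfit(N[g],S[g],1); print("  bar slope deg",np.degrees(np.arctan(k[0])).round(2))
    if nme=="scene": cv2.imwrite("pics/s5.png",cv2.resize(c["color"][120:280,160:380],(800,582)))
go([.543,.1955,.17],104.8)
E
```

```text
time_s: 11.08
tool_pos: [0.5697, -0.0518, 0.1031]
orientation: [-0.393, -3.115, 0.0]
wrist_force: [0.8, -0.3, -2.1]
finger_gap: 0.047
top 283 544.1197509765625 194.64773559570312 (85.03113555908203, 76.68800354003906) 14.668773651123047 S [-0.0414  0.0429] N [-0.0388  0.036 ]
  bar S [-0.0413 -0.0361 -0.0291] z 0.0556 n 97
  bar S [0.0305 0.036  0.0429] z 0.0549 n 97
  bar slope deg 0.15
  bar slope deg 0.22
scene 350 720.0994873046875 306.57427978515625 (30.735448837280273, 61.36530303955078) 34.0579719543457 S [0.1938 0.2233] N [-0.0374  0.0228]Traceback (most recent call last):
  File "<stdin>", line 10, in <module>
    return _quantile_unchecked(
        a, q, axis, out, overwrite_input, method, keepdims, weights)
    return _ureduce(a,
                    func=_quantile_ureduce_func,
    ...<5 lines>...
                    overwrite_input=overwrite_input,
                    method=method)
    r = func(a, **kwargs)
    result = _quantile(arr,
                       quantiles=q,
    ...<2 lines>...
                       out=out,
                       weights=wgt)
    slices_having_nans = np.isnan(arr[-1, ...])
                                  ~~~^^^^^^^^^
IndexError: index -1 is out of bounds for axis 0 with size 0
```

```bash
python3 - <<'E'
from h import *
c=eyes.camera("scene"); cv2.imwrite("pics/s5.png",cv2.resize(c["color"][120:280,160:380],(800,582)))
go([.543,.1943,.13],104.8)
E
```

```text
shift [ 0.876  2.318 -0.264] turn [-0.     -0.0004 -0.1622]
```

View pics/s5.png

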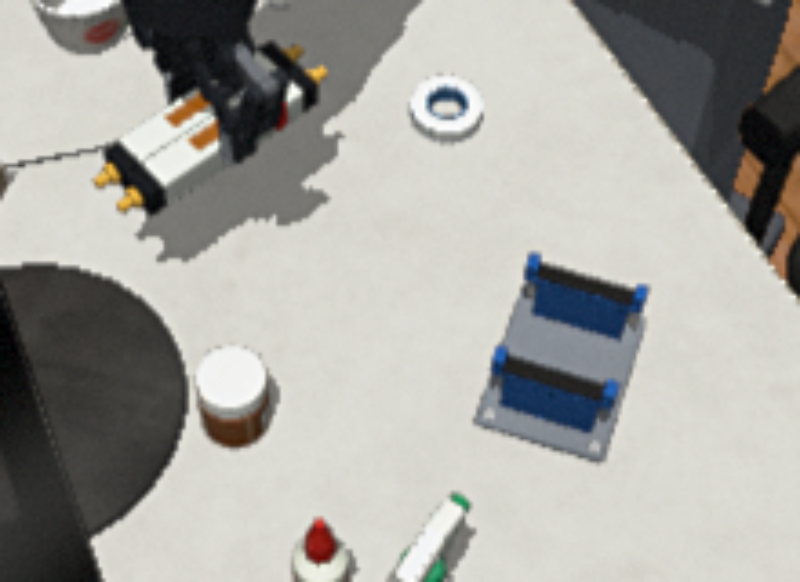

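Picture: both cartridges lifted together, level and flush at (210,120), with the cradle clear at (570,350). Carry them across.

```bash
python3 -m inch '[[[0.04,0.1,-0.1],[0,0,0],1],[[0.12,0.3,-0.2],[0,0,0],1],[[0.2,0.53,-0.26],[0,0,0],1],[[0.29,0.77,-0.26],[0,0,0],1],[[0.37,1,-0.26],[0,0,0],1]]'
python3 -m inch '[[[0.1,0.25,0],[0,0,-0.03],1],[[0.19,0.5,0],[0,0,-0.06],1],[[0.27,0.75,0],[0,0,-0.1],1],[[0.35,0.92,0],[0,0,-0.14],1],[[0.37,0.98,0],[0,0,-0.162],1],[[0.37,1,0],[0,0,-0.162],1],[[0.37,1,0],[0,0,-0.162],1]]'
python3 - <<'E'
from h import *
go([.543,.1943,.13],104.8)
E
```

```text
time_s: 11.95
tool_pos: [0.5595, 0.056, 0.1312]
orientation: [0.392, 3.116, 0.001]
wrist_force: [0.4, 0.1, -1.7]
finger_gap: 0.0465
time_s: 12.82
tool_pos: [0.5486, 0.1603, 0.1303]
orientation: [0.404, -3.116, 0.0]
wrist_force: [0.2, -0.1, -2.1]
finger_gap: 0.0467
 shift [-0.032  0.343  0.003] turn [-0.     -0.     -0.0002]
```

```bash
python3 -m inch '[[[-0.01,0.12,0],[0,0,0],1],[[-0.02,0.25,0],[0,0,0],1],[[-0.032,0.343,0],[0,0,0],1],[[-0.032,0.343,0.2],[0,0,0],1],[[-0.032,0.343,0.4],[0,0,0],1],[[-0.032,0.343,0.4],[0,0,0],1],[[-0.032,0.343,0.4],[0,0,0],1]]'
python3 - <<'E'
from h import *
go([.543,.1943,.061],104.8)
u=np.array([np.cos(np.radians(14.8)),np.sin(np.radians(14.8))]);v=np.array([-u[1],u[0]])
c=eyes.camera("scene"); W=cloud(c).reshape(-1,3); d=W[:,:2]-[.543,.1943]; S=d@u;N=d@v
m=(W[:,2]>.1)&(W[:,2]<.116)&(abs(S)<.1)&(abs(N)<.04)
for lo in np.arange(-.035,.036,.005):
    j=m&(N>=lo)&(N<lo+.005); 
    if j.sum()>3: print(round(lo,3),j.sum(),np.percentile(S[j],[2,98]).round(3),np.median(W[j,2]).round(4))
cv2.imwrite("pics/s6.png",cv2.resize(c["color"][150:270,250:410],(800,600)))
E
```

```text
time_s: 13.7
tool_pos: [0.5433, 0.1946, 0.0909]
orientation: [-0.404, 3.115, 0.0]
wrist_force: [0.0, -0.4, -2.4]
finger_gap: 0.0468
 shift [ 0.004 -0.002  0.299] turn [ 0.      0.0002 -0.0001]
-0.035 9 [0.006 0.009] 0.1088
-0.03 9 [0.009 0.012] 0.106
-0.025 63 [-0.017  0.066] 0.1092
-0.02 98 [-0.025  0.07 ] 0.1101
-0.015 106 [-0.023  0.081] 0.1095
-0.01 107 [-0.025  0.075] 0.1095
-0.005 96 [-0.028  0.066] 0.1092
0.0 95 [-0.026  0.067] 0.1091
0.005 104 [-0.024  0.072] 0.1099
0.01 105 [-0.021  0.081] 0.11
0.015 92 [-0.014  0.072] 0.1095
0.02 71 [-0.01   0.067] 0.1096
0.025 10 [0.01  0.013] 0.1059
0.03 9 [0.006 0.009] 0.1082
0.035 5 [0.005 0.01 ] 0.1084
```

View pics/s6.png

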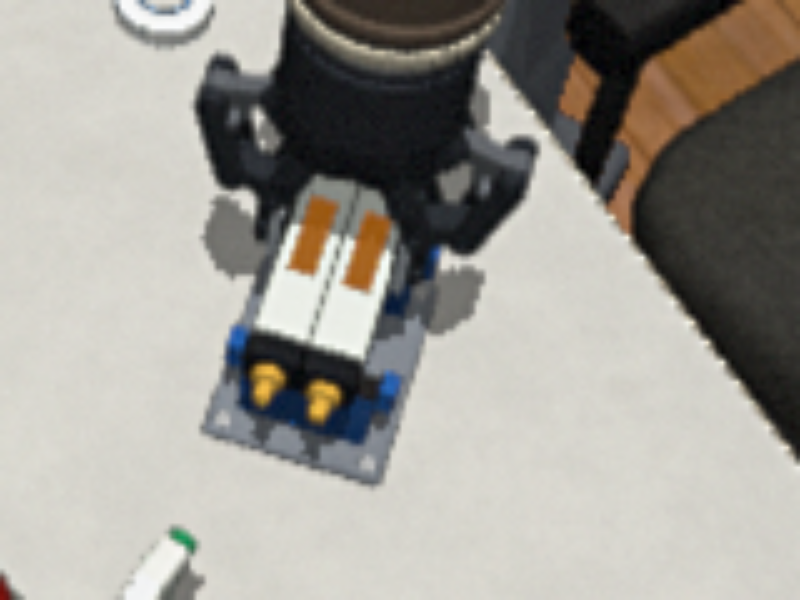

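```bash
python3 - <<'E'
from h import *
u=np.array([np.cos(np.radians(14.8)),np.sin(np.radians(14.8))]);v=np.array([-u[1],u[0]])
c=eyes.camera("scene"); W=cloud(c).reshape(-1,3); C=c["color"].reshape(-1,3).astype(int); d=W[:,:2]-[.543,.1943]; S=d@u;N=d@v
b=(C[:,0]>C[:,2]+60)&(W[:,2]>.05)&(W[:,2]<.072)&(abs(N)<.05)&(abs(S)<.06)
for sg in(-1,1):
    for ss in(-1,1):
        j=b&(N*sg>.02)&(S*ss>0)
        if j.any(): print(sg,ss,j.sum(),"N",np.percentile(N[j],[3,50,97]).round(4),"S",np.percentile(S[j],[3,50,97]).round(4),"z",W[j,2].max().round(4))
E
```

```text
-1 1 22 N [-0.0349 -0.0316 -0.0288] S [0.0304 0.0367 0.0405] z 0.0652
1 -1 4 N [0.0375 0.0389 0.0402] S [-0.0375 -0.0353 -0.0328] z 0.066
1 1 25 N [0.0319 0.0358 0.0398] S [0.0296 0.0373 0.0404] z 0.0656
```

In the same camera frame the seat centre is 2 mm toward +y of the pair, so I shift by that and lower slowly.

```bash
python3 -m inch '[[[0,0.02,0],[0,0,0],1],[[0,0.02,0.1],[0,0,0],1],[[0,0.02,0.18],[0,0,0],1],[[0,0.02,0.24],[0,0,0],1],[[0,0.02,0.27],[0,0,0],1],[[0,0.02,0.285],[0,0,0],1],[[0,0.02,0.295],[0,0,0],1],[[0,0.02,0.295],[0,0,0],1]]'
python3 -m inch '[[[0,0,0.007],[0,0,0],1],[[0,0,0.015],[0,0,0],1],[[0,0,0.015],[0,0,0],1]]'
```

```text
time_s: 14.8
tool_pos: [0.5425, 0.1961, 0.0609]
orientation: [-0.404, 3.115, 0.0]
wrist_force: [0.2, 0.2, -2.1]
finger_gap: 0.0469
time_s: 15.18
tool_pos: [0.5426, 0.1962, 0.06]
orientation: [-0.404, 3.115, 0.0]
wrist_force: [-1.8, -0.4, 5.3]
finger_gap: 0.047
```

```bash
python3 -m inch '[[[0,0,0],[0,0,0],1],[[0,0,0],[0,0,0],0.42],[[0,0,0],[0,0,0],0.36],[[0,0,0],[0,0,0],0.3],[[0,0,0],[0,0,0],0.2],[[0,0,0],[0,0,0],0.2],[[0,0,0],[0,0,0],0.2]]' 20
python3 -m inch '[[[0,0,-0.05],[0,0,0],0.2],[[0,0,-0.15],[0,0,0],0.2],[[0,0,-0.35],[0,0,0],0.2],[[0,0,-0.7],[0,0,0],0.1],[[0,0,-1],[0,0,0],0],[[0,0,-1],[0,0,0],0],[[0,0,-1],[0,0,0],0]]'
python3 - <<'E'
from h import *
u=np.array([np.cos(np.radians(14.8)),np.sin(np.radians(14.8))]);v=np.array([-u[1],u[0]])
c=eyes.camera("scene"); W=cloud(c).reshape(-1,3); d=W[:,:2]-[.543,.1943]; S=d@u;N=d@v
m=(W[:,2]>.072)&(W[:,2]<.086)&(abs(S)<.1)&(abs(N)<.04)
for lo in np.arange(-.035,.036,.005):
    j=m&(N>=lo)&(N<lo+.005); 
    if j.sum()>3: print(round(lo,3),j.sum(),np.percentile(S[j],[2,98]).round(3),np.median(W[j,2]).round(4))
cv2.imwrite("pics/s7.png",cv2.resize(c["color"][150:270,250:410],(800,600)))
E
```

```text
time_s: 16.05
tool_pos: [0.5424, 0.1961, 0.0592]
orientation: [0.404, -3.115, -0.0]
wrist_force: [0.4, 0.1, 0.2]
finger_gap: 0.0685
time_s: 16.92
tool_pos: [0.5421, 0.196, 0.1593]
orientation: [0.404, -3.115, -0.0]
wrist_force: [-0.5, -0.4, -0.8]
finger_gap: 0.0859
-0.025 44 [-0.063  0.059] 0.0771
-0.02 120 [-0.065  0.066] 0.0787
-0.015 130 [-0.073  0.068] 0.0787
-0.01 129 [-0.065  0.072] 0.0789
-0.005 122 [-0.065  0.066] 0.079
0.0 122 [-0.064  0.066] 0.0779
0.005 123 [-0.065  0.066] 0.0787
0.01 132 [-0.072  0.07 ] 0.079
0.015 130 [-0.069  0.067] 0.0788
0.02 126 [-0.065  0.067] 0.0788
0.025 29 [-0.059  0.064] 0.0761
```

View pics/s7.png

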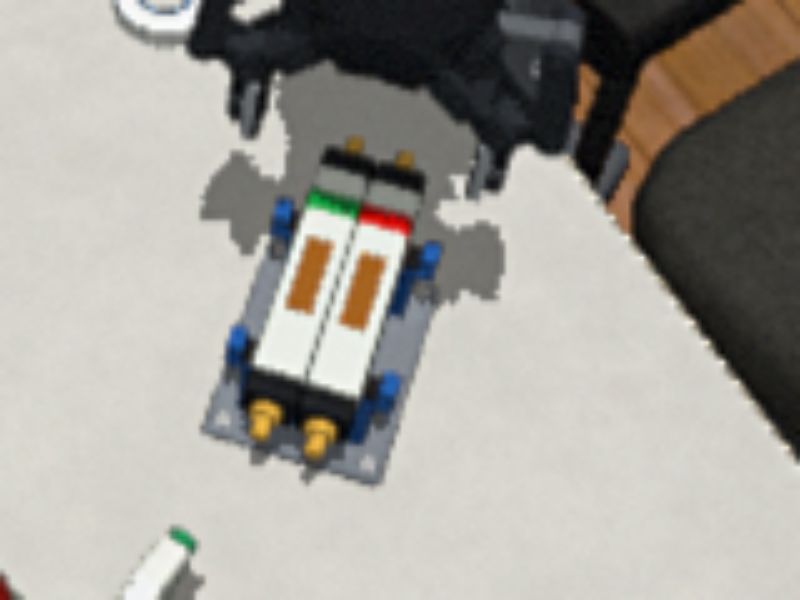

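The pair lies flat across both bars between the lips (top at 79 mm, 55 + 24), touching, and the arm is clear. Handing in.

```bash
python3 -c "
from rig import bot
print(bot.hand_in())"
```

```text
the job is handed in; nothing more can be done
None
```

The green and red cartridges now lie side by side and touching across both crossbars of the blue cradle, between its lips. I handed the job in at about 17 s of the 58 s allowed.

**How it went:** I gripped the red cartridge on the worktop and slid it next to the green one without lifting it. I then closed the jaws over both, which pushed them together. I lifted the pair in that one grasp, carried it over, lowered it until it touched the bars, let go and backed off.

**Last checks:**
- **Height:** the tops of the cartridges measure about 79 mm, which matches the 55 mm seat plus their 24 mm.
- **Centring:** the pair is centred to about 1 mm along its length and about 1–2 mm across it.
- **Forces:** the largest wrist force I read was about 10 N. The arm was about 0.1 m above the pair and touching nothing at hand-in.

**Disagreements and gaps:**
- The two cameras disagreed by about 3 mm on the cradle's position. I used the lips and the pair seen in the same picture, and shifted 2 mm before lowering.
- On one later look, the network mistook the carton for the cradle in the scene camera, so I discarded that reading.
- The jar and the two cartons measured within a few mm of their starting places on a check after the first slide, apart from one top-camera reading of the jar that took in part of the arm. I did not measure any of the bystanders again after the placing. The tape roll was never re-measured, though it looked unmoved in the pictures.

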